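Check the warming stone with the surface thermometer

TASK

Pull the warming drawer on the counter fully out to its stop, then take the surface thermometer out of its wooden rest and, holding it upright, press its spring tip lightly on the small steel disc set in the stone inside the drawer, so that the tip is pushed in about half way and not to its end. Finish while still holding it there, tip on the disc and drawer fully out; nothing is put down or let go. Be gentle with the stone and leave the canister, the pepper mill and the mug where they stand.

Things in the scene. Friction and masses are not known exactly. Their poses are not given: they have to be found in the camera images.
- warmer: Cream countertop warming drawer cabinet, fixed to the counter, 300 deep x 270 wide x 130 mm high. Origin: at counter level under the middle of its front face. Its x axis points from the front into the cabinet, z up; the drawer pulls out along its -x, which is roughly towards the robot.
- drawer (a joint): How far the drawer is out, in m: 0 shut, 0.170 fully out at its hard stop. It slides with about 3 N of friction plus 6 N per m/s and stays where it is left. The drawer front is 15 mm thick and reaches 116 mm above the counter; the side walls are 70 mm high and the inside of the steel drawer is 208 mm wide.
- drawer_handle (a point): Middle of the drawer's steel bar handle: a horizontal bar 120 mm long and 11 mm thick, parallel to the drawer front (along the warmer's y), 35 mm in front of the face and 95 mm above the counter. It moves with the drawer and can be pinched from above, one finger behind the bar. Axes as the warmer's.
- mark (a point): Centre of the upper face of the steel disc, 24 mm across, set flush in the pale round stone (120 mm across, 12 mm thick) lying level in the drawer; its top is 42 mm above the counter. The disc is 35 mm off the stone's centre, in any direction; that centre is 87 mm behind the outer face of the drawer front. The stone is all uncovered only when the drawer is fully out; it does not shift.
- probe: Surface thermometer standing loose and upright in the rest. Square black handle 28 x 28 mm, 70 mm tall, display on its top; below it a steel stem 10 mm across, 60 mm long, then a thin spring tip. Origin: centre of the handle's underside (it sits on the rest, 95 mm above the counter); z up along the handle, x and y square to its flat sides. Mass about 130 g.
- tip_end (a point): The very end of the thermometer's round-ended spring tip (7 mm across). With the spring free it lies 80 mm below the probe's origin on its axis, 20 mm past the stem.
- tip (a joint): How far the spring tip is pushed into the stem, in m: 0 free, 0.015 its end stop. It takes 0.8 N to start it and 0.4 N more for each mm: about 3.6 N at half way (7 mm).
- rest: Fixed wooden block 70 x 70 x 95 mm high with a vertical 17 mm hole through its middle, in which the thermometer's stem hangs. It stands to the left or the right of the warming drawer. Origin: centre of its underside, z up.
- canister: Green metal canister, 100 mm across, 110 mm high, loose; a bystander. Origin: centre of its underside, z up.
- mill: Dark wooden pepper mill, 54 mm across, 140 mm high, loose; a bystander. Origin: centre of its underside, z up.
- mug: White mug, 80 mm across, 90 mm high, loose; a bystander. Origin: centre of its underside, z up.
Things that resemble listed ones, but are neither listed nor needed, are in the scene too. There is more than one size of the probe; the job needs the larger. Of the things that look like the rest, take the one that is farthest to the robot's left at the start.

How it is judged:
On the way, in this order (a step that is already met when the one before it is completed fails the run):
1. the drawer is out to its stop (at least 163 mm) (value of joint drawer above 0.163 m), for 0.2 s.
2. the thermometer is lifted clear of its rest in the gripper (z of probe in the frame of rest above 0.17 m and contact force between the fingers and probe above 1 N), for 0.2 s.
At the end, for the whole second after the job is handed in: Still held by the fingers and at rest: the tip's end is on the disc (within 11 mm of its centre), pushed in 2.5 to 12.5 mm, pressing with 1 to 8 N; the thermometer is within 8 degrees of upright and clear of its rest; the drawer is still at least 160 mm out (value of joint drawer above 0.16 m and horizontal distance between tip_end and mark below 0.011 m and z of tip_end in the frame of mark below 0.003 m and angle between probe's own z axis and vertical below 0.14 rad and value of joint tip between 0.0025 and 0.0125 m and contact force between probe and warmer between 1 and 8 N and contact force between the fingers and probe above 1 N and contact force between probe and rest below 0.1 N and linear speed of probe below 0.02 m/s); the arm keeps its last pose, push and grip.
It fails at once if the thermometer is pressed on the stone or drawer with more than 15 N (contact force between probe and warmer above 15 N).
It fails at once if the canister is shifted more than 40 mm or tipped (distance of canister from where it was at the start of the episode above 0.04 m or angle between canister's own z axis and vertical above 0.5 rad).
It fails at once if the mill is shifted more than 40 mm or tipped (distance of mill from where it was at the start of the episode above 0.04 m or angle between mill's own z axis and vertical above 0.5 rad).
It fails at once if the mug is shifted more than 40 mm or tipped (distance of mug from where it was at the start of the episode above 0.04 m or angle between mug's own z axis and vertical above 0.5 rad).
It also fails if it takes over 59 s, if anything falls off the work surface, if the arm or the gripper's body presses on something with over 40 N, if the wrist force passes 120 N, or if a joint passes its speed limit or range.

ROBOT

A 6-joint arm with a two-finger parallel gripper is mounted at the origin on the work surface. World frame = base frame: x ahead of the robot, y to its left, z up, the work surface at z = 0. Lengths are in m, angles in rad, forces in N, time in s.
With the tool pointing down it reaches from about 0.3 to 0.825 m from the base axis. Payload 5.4 kg.
Tool frame: the origin (TCP) lies at the very end of the fingers, on their centre line; the grasp point (between the pads) lies 19 mm behind it; z points along the fingers, y is the line along which they close (so a half turn about z gives the same grasp; the last joint's range is limited). The gripper opens to 92 mm and grips with 3 to 60 N. Pads are 20 mm wide; open, the fingers measure 128 mm over their backs; the gripper's body (75 mm by 189 mm) begins 69 mm behind the grasp point.
Start: joints at [0.942, 0.158, 1.597, -0, 1.386, -0.21], TCP at [0.234, 0.525, 0.215] pointing down, gripper open.
Joint ranges: [-2.91, 2.91], [-0.94, 2.29], [0.18, 2.7], [-1.29, 4.43], [0.17, 2.64], [-3, 3]. Speed limits (rad/s): [2.57, 2.57, 3.14, 3.14, 3.14, 3.14].

INTERFACE

Orientations are given as a rotation vector (axis times angle).
In Python, from workcell import bot gives the robot as it stands. Calls block until the motion is done:
- bot.goto(position, orientation): joint-space move of the TCP to a pose.
- bot.line_to(position, rot=None, max_speed=0.15): straight line of the TCP; rot=None keeps the orientation; max_speed is the mean speed in m/s.
- bot.set_joints(angles): joint-space move.
- bot.set_gripper(opening, newtons=None): opening from 0.0 (shut) to 1.0 (fully open); newtons is the grip in N (None keeps the last); returns when the fingers have stopped.
- bot.hold(seconds).
- bot.inverse_kinematics(position, orientation): joint angles nearest the present ones, or None.
- bot.read_camera(name): name is "scene" or "top" or "wrist"; returns a dict with "pixels" (400x640x3 uint8, blue, green, red), "fx", "fy", "cx", "cy" (pixels), "R" (3x3) and "t" (3): a world point X has camera coordinates R X + t. Camera axes: x right, y down, z forward; pixel columns grow to the right and rows downward; lengths in m; the calibration is good to about 2 mm. A picture is of the moment at which its call begins. There is no depth.
A pose or a line that the arm cannot do raises bot.MotionError and nothing moves.
- bot.job_done(): hands the job in; it is judged then, once.
Readings, each from a call of its own:
- bot.current_clock(): time.
- bot.current_joints(): joint angles.
- bot.current_joint_vel(): joint speeds.
- bot.current_effort(): joint torques, N m.
- bot.current_ee_pos(): TCP position.
- bot.current_tool_rot(): TCP orientation.
- bot.current_contact_force(): force on the tool from outside, world axes, zero at the start.
- bot.current_ft_torque(): the same for the moment, N m.
- bot.current_opening(): opening from 0.0 (shut) to 1.0 (fully open).
- bot.current_grip_force(): force on a finger pad.
Only numpy, scipy, OpenCV 4.12 (cv2) and the standard library are available. Lean on these libraries where they do the work, as an engineer would, in place of code of your own. Each camera call takes 0.05 s, during which the arm holds its last target. There are 200 camera calls.

## Working session

There is one attempt and no reset: what is moved stays moved. The work goes in short steps, each a Python script; the robot and the scene stay as the last script left them, time stands still between calls to the robot, and variables do not carry over. Pictures are saved under pics/ and viewed, at most 10 in all, crops included, and the job is handed in when it is done.

```bash
mkdir -p pics; ls; python3 - <<'E'
from workcell import bot
import cv2,numpy as np,pickle
d={}
for n in ("scene","top"):
    c=bot.read_camera(n); d[n]=c; cv2.imwrite(f"pics/{n}0.png",c["pixels"])
    print(n,c["fx"],c["cx"],c["cy"],(-np.array(c["R"]).T@np.array(c["t"])).round(3),np.array(c["R"]).round(3).tolist())
pickle.dump(d,open("cam0.pkl","wb"))
print(bot.current_clock(),bot.current_tool_rot())
E
```

```text
pics
scene 365.63222735174094 321.5954783966374 197.1066821733003 [1.11  0.382 0.57 ] [[-0.615, 0.789, -0.01], [0.482, 0.366, -0.797], [-0.625, -0.494, -0.605]]
top 388.1147516280446 323.7953102395132 198.7973039853642 [0.489 0.016 1.188] [[-0.001, -1.0, 0.018], [-0.995, -0.0, -0.1], [0.1, -0.018, -0.995]]
0.1 [-6.52877046e-01 -3.07235146e+00  2.38592090e-03]
```

View pics/scene0.png

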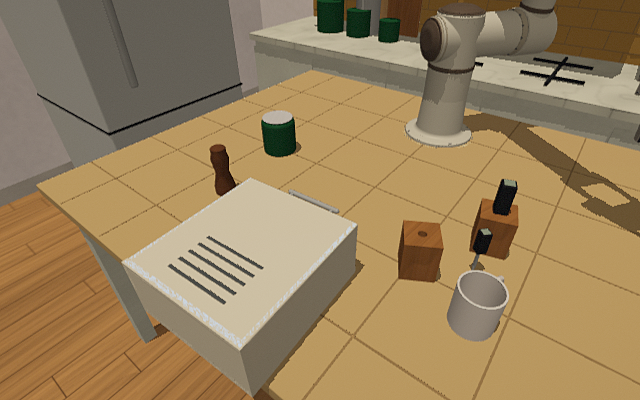

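View pics/top0.png

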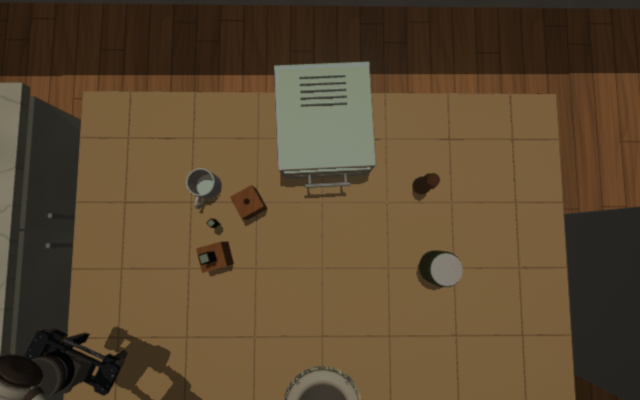

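The top view shows the warmer at (324,118) with its handle at (327,184), the mug at (202,184), the mill at (430,181) and the canister at (445,269).

There are two rest-like blocks: one with a probe at top (213,257), and an empty one at (248,203). There are also two probes: a big one at (207,258) and a small one at (213,223). The farthest-left block, at (213,257), holds the larger probe and fits the description. I'll confirm this in a crop.

```bash
python3 - <<'E'
import cv2,numpy as np,pickle
d=pickle.load(open("cam0.pkl","rb"))
t=d["top"]["pixels"]; s=d["scene"]["pixels"]
t=cv2.convertScaleAbs(t,alpha=1.6)
a=cv2.resize(t[160:280,175:275],None,fx=4,fy=4,interpolation=cv2.INTER_CUBIC) #400x480
b=cv2.resize(s[170:290,390:490+40],None,fx=2.857,fy=2.857,interpolation=cv2.INTER_CUBIC)
im=np.zeros((480,800,3),np.uint8); im[:480,:400]=a; im[:b.shape[0],400:]=b[:, :400]
cv2.imwrite("pics/crop1.png",im)
c=cv2.resize(t[150:200,265:385],None,fx=6.5,fy=6.5,interpolation=cv2.INTER_CUBIC)
cv2.imwrite("pics/crop2.png",c)
E
```

```text
(no output)
```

View pics/crop1.png

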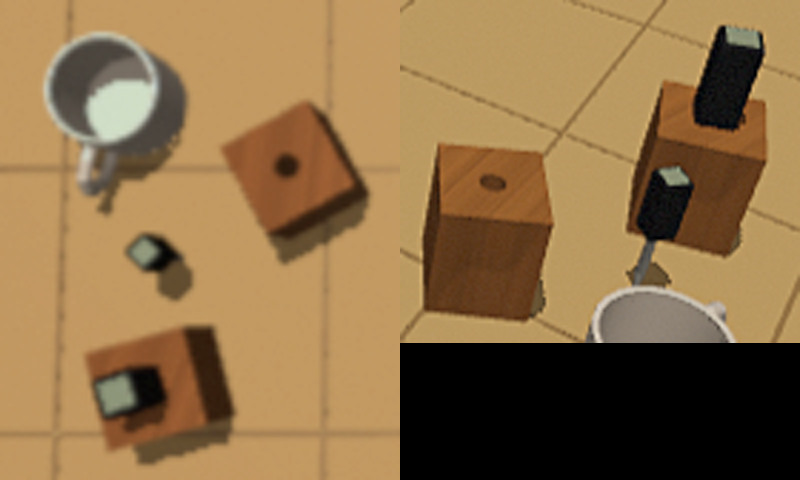

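View pics/crop2.png

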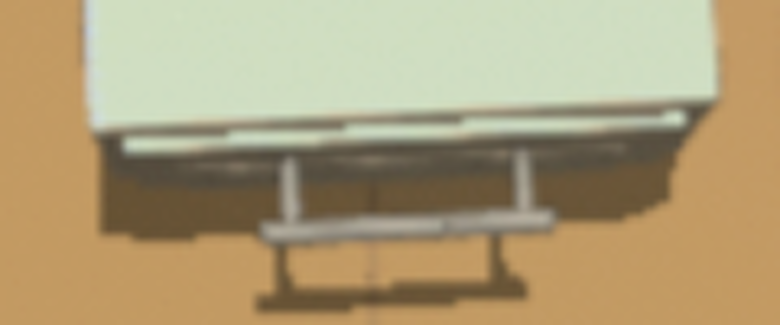

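The larger probe, with its display at crop (117,393), stands in the left-most block, so that confirms it. The small decoy probe at crop (148,252) stands on its own, and the other block is empty. The handle bar runs from crop2 (262,232) to (553,217).

```bash
cat > h.py <<'E'
from workcell import bot
import numpy as np
from scipy.spatial.transform import Rotation as Ro
def ray(c,u,v,z):
    R=np.array(c["R"]);C=-R.T@np.array(c["t"])
    d=R.T@np.array([(u-c["cx"])/c["fx"],(v-c["cy"])/c["fy"],1.])
    return C+d*(z-C[2])/d[2]
def proj(c,X):
    p=np.array(c["R"])@np.array(X)+np.array(c["t"]); return c["fx"]*p[0]/p[2]+c["cx"],c["fy"]*p[1]/p[2]+c["cy"]
def down(yaw):  # tool z down, tool y (closing) at world angle yaw
    y=np.array([np.cos(yaw),np.sin(yaw),0]);z=np.array([0,0,-1.]);x=np.cross(y,z)
    return Ro.from_matrix(np.c_[x,y,z]).as_rotvec()
E
python3 - <<'E'
from h import *
import pickle
d=pickle.load(open("cam0.pkl","rb"));t=d["top"]
f=lambda x,y:(265+x/6.5,150+y/6.5)
for n,p,z in [("h1",(262,232),.098),("h2",(553,217),.098),("w1",(95,133),.13),("w2",(717,100),.13)]:
    print(n,ray(t,*f(*p),z).round(4))
g=lambda x,y:(175+x/4,160+y/4)
for n,p,z in [("probe",(117,393),.165),("ptl",(93,377),.165),("ptr",(132,367),.165),("pbr",(138,408),.165),("pbl",(100,419),.165),("r1",(86,355),.095),("r2",(183,327),.095),("r3",(208,422),.095),("r4",(106,450),.095)]:
    print(n,ray(t,*g(*p),z).round(4))
print("mill",ray(t,432,180,.14),"can",ray(t,445,269,.11),"mug",ray(t,202,183,.09))
h=(ray(t,*f(262,232),.098)+ray(t,*f(553,217),.098))/2
for yaw in (0.05,np.pi):
  for dx in (0,-.17): print(bot.inverse_kinematics(h+[dx,0,-.0],down(yaw)))
c=bot.current_tool_rot();print(Ro.from_rotvec(c).as_matrix().round(2))
E
```

```text
h1 [0.6356 0.0478 0.098 ]
h2 [ 0.6424 -0.0791  0.098 ]
w1 [0.6735 0.1177 0.13  ]
w2 [ 0.6882 -0.1467  0.13  ]
probe [0.4365 0.3071 0.165 ]
ptl [0.4468 0.3229 0.165 ]
ptr [0.4532 0.2979 0.165 ]
pbr [0.4269 0.2933 0.165 ]
pbl [0.4199 0.3176 0.165 ]
r1 [0.4591 0.3493 0.095 ]
r2 [0.4783 0.2827 0.095 ]
r3 [0.4129 0.2639 0.095 ]
r4 [0.394  0.3335 0.095 ]
mill [ 0.6460634  -0.30033143  0.14      ] can [ 0.40282311 -0.33810695  0.11      ] mug [0.64409405 0.34105457 0.09      ]
[-2.13139962e-01  4.26608665e-01  1.50745674e+00 -4.44089210e-16
  1.20752724e+00 -2.63139962e-01]
[-2.91670118e-01  1.03298730e-02  1.99897392e+00 -4.44089210e-16
  1.13228886e+00 -3.41670118e-01]
[-0.21313996  0.42660866  1.50745674  0.          1.20752724  2.92845269]
[-0.29167012  0.01032987  1.99897392  0.          1.13228886  2.84992254]
[[-0.91  0.41 -0.  ]
 [ 0.41  0.91 -0.  ]
 [ 0.   -0.   -1.  ]]
```

```bash
python3 - <<'E'
from h import *
import cv2,pickle
bot.line_to([.234,.525,.30],max_speed=.2)
y=.0545
bot.set_gripper(.25,30)
bot.goto([.639,-.0157,.24],down(y))
c=bot.read_camera("wrist");pickle.dump(c,open("w1.pkl","wb"))
cv2.imwrite("pics/w1.png",cv2.convertScaleAbs(c["pixels"],alpha=1.3))
print(bot.current_clock(),bot.current_ee_pos(),proj(c,[.639,-.0157,.095]),bot.current_contact_force(), -np.array(c["R"]).T@c["t"])
E
```

```text
4.225 [ 0.63901125 -0.01466429  0.24019177] (np.float64(325.33664670194094), np.float64(186.7285117517918)) [-0.68820793  0.08769413  0.20993388] [0.63355117 0.06282729 0.41124537]
```

View pics/w1.png

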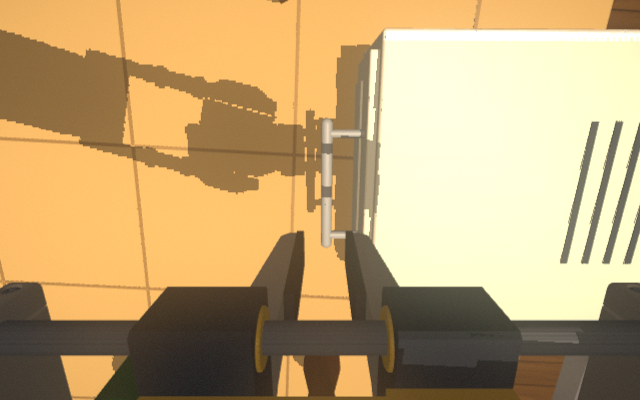

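The bar lies along u≈327 from (327,122) to (326,245), within 2 px of the prediction. The fingers straddle it and clear the drawer face at u≈362. I'll descend, pinch and pull.

```bash
python3 - <<'E'
from h import *
y=.0545; f=lambda:np.array(bot.current_contact_force()).round(1)
P=np.array([.640,-.0157,.080]); ax=np.array([np.cos(y),np.sin(y),0])
bot.line_to(P+[0,0,.04],max_speed=.2)
bot.line_to(P,max_speed=.08); print(f(),bot.current_ee_pos())
bot.set_gripper(0,30); print("grip",bot.current_opening()*92,bot.current_grip_force(),f())
bot.line_to(P-ax*.164,max_speed=.1); print(f(),bot.current_ee_pos())
for s in np.arange(.166,.180,.001):
    bot.line_to(P-ax*s,max_speed=.05); bot.hold(.05); F=f()@ax; print(round(s,3),F.round(1))
    if F>15: break
print(bot.current_ee_pos(),bot.current_clock())
E
```

```text
[-0.3  0.3 -0. ] [ 0.6399947  -0.01573008  0.07982417]
grip 10.070688040348664 29.99980330467224 [1.4 0.2 1.3]
[12.9  4.  -3.4] [ 0.4787737  -0.02413642  0.08070237]
0.166 20.6
[ 0.47878732 -0.0241524   0.08075416] 8.0667
```

It went hard against the stop after about 161 mm of travel. The handle was measured about 42 mm ahead of the cabinet face rather than 35, so the drawer began about 8 mm open, which is consistent. I'll release and look into the drawer.

```bash
python3 - <<'E'
from h import *
import cv2,pickle
bot.set_gripper(.25,30)
p=np.array(bot.current_ee_pos())
bot.line_to(p+[0,0,.03],max_speed=.1); bot.line_to(p+[0,0,.2],max_speed=.25)
y=.0545; 
bot.goto([.54,-.09,.33],down(y))
c=bot.read_camera("wrist");pickle.dump(c,open("w2.pkl","wb"))
t=bot.read_camera("top");pickle.dump(t,open("t2.pkl","wb"))
cv2.imwrite("pics/w2.png",cv2.convertScaleAbs(c["pixels"],alpha=1.0))
print(p,bot.current_clock(),bot.current_ee_pos(),bot.current_contact_force())
E
```

```text
[ 0.47288058 -0.0246481   0.07924949] 10.3417 [ 0.53880331 -0.08900556  0.32795064] [ 0.51786135 -0.17841671 -0.24175858]
```

View pics/w2.png

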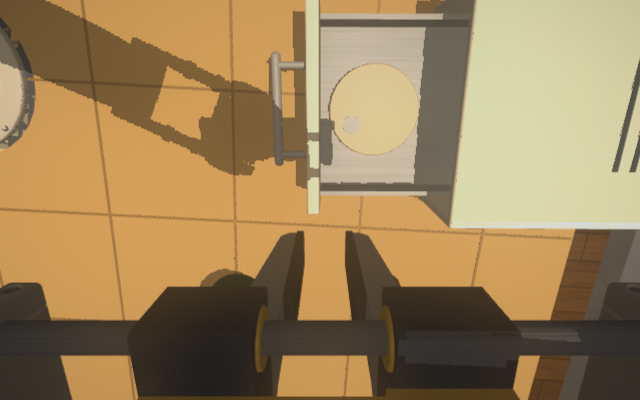

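```bash
python3 - <<'E'
from h import *
import cv2,pickle
c=pickle.load(open("w2.pkl","rb"));t=pickle.load(open("t2.pkl","rb"))
print("stone",ray(c,374.5,109,.042),"disc",ray(c,352,125,.042),"front",ray(c,307,110,.116),"h",ray(c,276.5,58,.095),ray(c,279,160,.095))
print(ray(c,476,0,.13),ray(c,451,226,.13))
print("top px of disc", proj(t,ray(c,352,125,.042)))
a=cv2.resize(c["pixels"][55:165,320:430],None,fx=4.36,fy=4.36,interpolation=cv2.INTER_CUBIC)[:480,:480]
u,v=map(int,proj(t,ray(c,374,109,.042)))
b=cv2.resize(t["pixels"][v-30:v+30,u-20:u+20],None,fx=8,fy=8,interpolation=cv2.INTER_CUBIC)
print(u-20,v-30)
cv2.imwrite("pics/crop3.png",np.hstack([a,cv2.convertScaleAbs(b,alpha=1.3)]))
E
```

```text
stone [ 0.60040413 -0.0146423   0.042     ] disc [ 0.57191274 -0.03717494  0.042     ] front [ 0.51410486 -0.01947189  0.116     ] h [0.47601607 0.03549396 0.095     ] [ 0.48074604 -0.08138973  0.095     ]
[0.67849731 0.09537231 0.13      ] [ 0.69159972 -0.14355406  0.13      ]
top px of disc (np.float64(334.5191674064188), np.float64(209.5931527885262))
306 170
```

View pics/crop3.png

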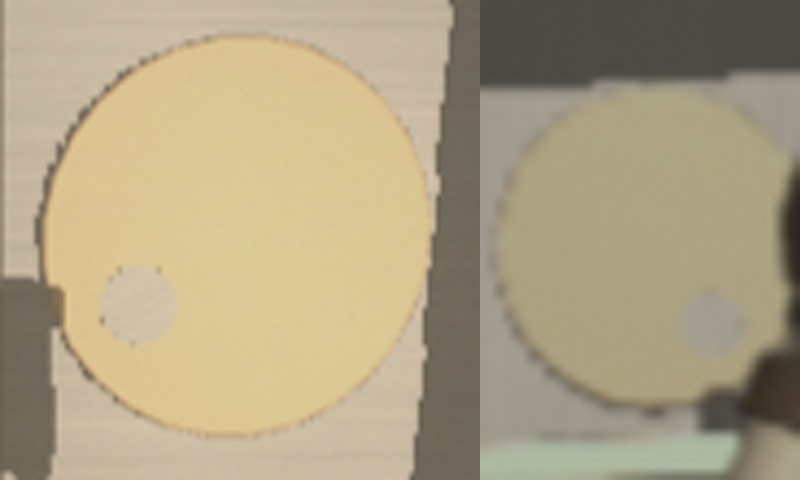

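The disc is at w2 (351.7,125), which gives about (0.5715, -0.038). Both cameras agree, and it is 36 mm off the stone's centre. Handle to cabinet is 205 mm, so the drawer is fully out. Next is the probe.

```bash
python3 - <<'E'
from h import *
import cv2,pickle
y=.275; P=np.array([.4365,.3076,.118])
print(bot.inverse_kinematics(P,down(y)),bot.inverse_kinematics([.5715,-.038,.14],down(y)))
bot.goto(P+[0,0,.15],down(y)); bot.set_gripper(.65,25)
c=bot.read_camera("wrist");cv2.imwrite("pics/w3.png",c["pixels"]);pickle.dump(c,open("w3.pkl","wb"))
print(bot.current_ee_pos(),[np.round(proj(c,P*[1,1,0]+[0,0,z])) for z in (.165,.095)],bot.current_clock())
E
```

```text
[ 3.87405996e-01  1.49106000e-01  1.80705454e+00 -4.44089210e-16
  1.18543212e+00  1.12405996e-01] [-2.77290367e-01  2.19613684e-01  1.67909484e+00 -4.44089210e-16
  1.24288413e+00 -5.52290367e-01]
[0.43649052 0.30763463 0.2680292 ] [array([326., 198.]), array([325., 180.])] 12.6167
```

View pics/w3.png

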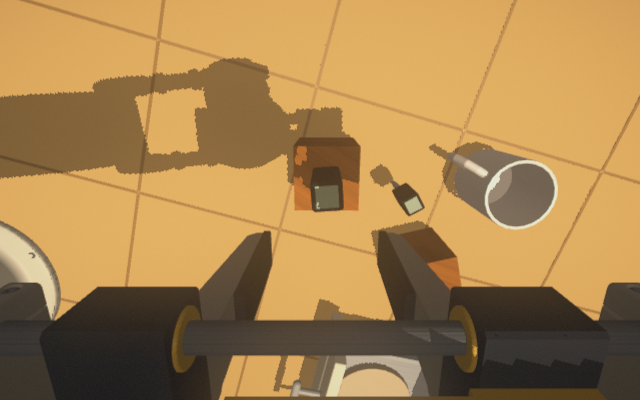

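The display is at (327,197), within 1 px of the prediction and square to the tool, and the small decoy at (408,203) is clear of the fingers. I'll grasp and lift.

```bash
python3 - <<'E'
from h import *
import cv2,pickle
f=lambda:np.array(bot.current_contact_force()).round(2)
P=np.array([.4365,.3076,.118])
bot.line_to(P,max_speed=.1); print(f())
bot.set_gripper(0,25); print(bot.current_opening()*92,bot.current_grip_force(),f())
bot.line_to(P+[0,0,.145],max_speed=.12); bot.hold(.4); print(f(),bot.current_grip_force())
H=np.array([.5715,-.038,.118+.10])
bot.goto([H[0],H[1],.263],down(.275)); bot.line_to(H-[0,0,.045],max_speed=.1); bot.hold(.3)
p=np.array(bot.current_ee_pos()); print(p,f(),bot.current_clock())
im=[]
for n in ("scene","top"):
    c=bot.read_camera(n); pickle.dump(c,open(n+"4.pkl","wb"))
    a=[proj(c,p+[0,0,d]) for d in (-.023-.080,-.023,.047)]; print(n,np.round(a,1), "disc",np.round(proj(c,[.5715,-.038,.042]),1))
    u,v=map(int,a[1]); print("crop origin",u-50,v-60)
    im.append(cv2.resize(c["pixels"][v-60:v+60,u-50:u+50],None,fx=4,fy=4,interpolation=cv2.INTER_CUBIC))
cv2.imwrite("pics/c4.png",np.hstack(im))
E
```

```text
[-0.08  0.1   0.19]
27.706075532480277 24.884469509124756 [ 1.04  0.76 -0.06]
[-0.59 -0.38 -0.54] 24.884047508239746
[ 0.57171888 -0.0380669   0.17342459] [ 0.14 -0.33 -0.88] 19.3333
scene [[323.5 190.6]
 [323.3 161. ]
 [323.  131.9]] disc [323.7 200.3]
crop origin 273 100
top [[335.3 208.9]
 [336.7 206.7]
 [338.1 204.5]] disc [334.8 209.7]
crop origin 286 146
```

View pics/c4.png

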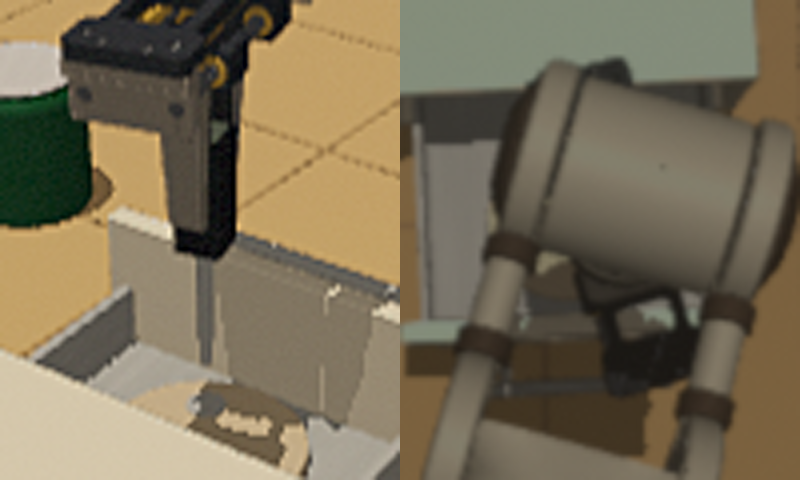

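The probe is held upright. Its tip is at scene px (324,191) against a predicted (323.5,190.6), directly over the disc. I'll press down in small steps and watch the force.

```bash
python3 - <<'E'
from h import *
import cv2,pickle
bot.hold(.3); fz=lambda:np.mean([bot.current_contact_force()[2] for _ in range(5)])
f0=fz(); x,y=.5715,-.038
bot.line_to([x,y,.149],max_speed=.05)
for z in np.arange(.147,.1345,-.001):
    bot.line_to([x,y,z],max_speed=.02); bot.hold(.15); F=fz()-f0
    print(round(z,4),bot.current_ee_pos()[2].round(4),F.round(2))
    if F>3.4: break
bot.hold(.5); p=np.array(bot.current_ee_pos())
print(fz()-f0,p,bot.current_contact_force(),bot.current_grip_force(),bot.current_opening()*92,bot.current_clock())
c=bot.read_camera("scene"); print(np.round(proj(c,[x,y,.042]),1),np.round(proj(c,p-[0,0,.023]),1))
cv2.imwrite("pics/c5.png",cv2.resize(c["pixels"][120:220,273:373],None,fx=6,fy=6,interpolation=cv2.INTER_CUBIC))
E
```

```text
0.147 0.1472 0.01
0.146 0.146 -0.5
0.145 0.1451 -0.76
0.144 0.1441 0.04
0.143 0.1431 0.75
0.142 0.142 1.41
0.141 0.141 2.3
0.14 0.14 2.84
0.139 0.1391 2.62
0.138 0.1381 3.25
0.137 0.1371 4.29
2.8061181848879295 [ 0.57153481 -0.03801289  0.13702579] [-0.03297706  0.23933599  2.1846202 ] 24.88550752401352 28.18796548477263 25.2667
[323.7 200.3] [323.4 174.9]
```

View pics/c5.png

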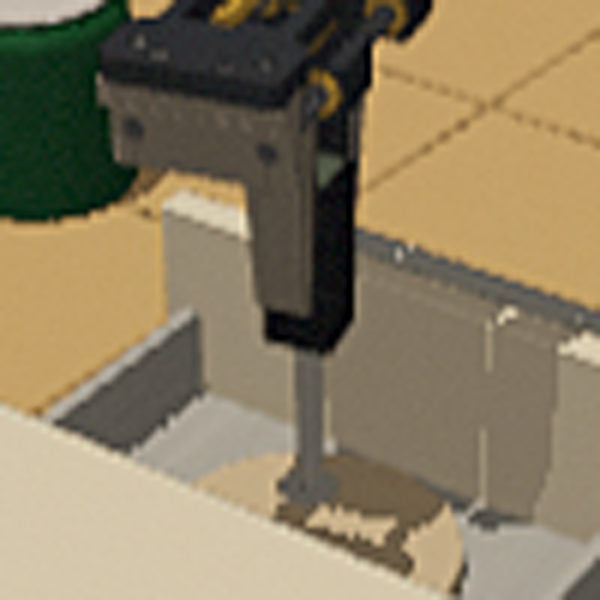

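The stem now ends on the grey disc at crop (310,490). The probe is upright, the tip is pushed in about 7–8 mm, and the force is about 3–4 N. I'll hand it in.

```bash
python3 -c "
from workcell import bot
print(bot.job_done(),bot.current_clock())"
```

```text
the job is handed in; nothing more can be done
the job is handed in; nothing more can be done
```

I handed the job in at about 25 s: the drawer is fully out and the gripper still holds the larger thermometer upright on the disc, its tip pushed in about 7–8 mm at an estimated 3–4 N (the force reading is noisy), but no verdict came back.

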